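# Lock the coated slide into the tape-test holder

## Robot

A 6-joint arm with a two-finger parallel gripper is mounted at the origin on a cart in front of the work surface, level with it; the furniture and walls round the work are solid. World frame = base frame: x ahead of the robot, y to its left, z up, the work surface at z = 0. Lengths are in mm, angles in rad, forces in N, time in s.
With the tool pointing down it reaches from about 400 to 925 mm from the base axis. Payload 12.5 kg.
Tool frame: the origin (TCP) lies between the finger pads; the fingertips stand 11 mm ahead of it and the grasp point (between the pads) lies 8 mm behind it; y points along the fingers, x is the direction in which the jaws open and shut, and the axes are right-handed (so a half turn about y gives the same grasp; the last joint's range is limited). The gripper opens to 95 mm and grips with 3 to 60 N. Pads are 20 mm wide; open, the fingers measure 119 mm over their backs; the gripper's body (75 mm by 180 mm) begins 59 mm behind the grasp point.
Start: joints at [1.167, 0.491, 1.559, -0, 1.092, -0.106], TCP at [183.369, 597.513, 225.661] pointing down, gripper open.
Joint ranges: [-3.1, 3.1], [-0.84, 2.19], [0.05, 2.79], [-1.13, 4.28], [0.06, 2.93], [-2.69, 2.69]. Speed limits (rad/s): [2.22, 2.22, 2.79, 3.14, 3.14, 3.14].

## Interface

Orientations are given as [roll, pitch, yaw] about the fixed x, y, z axes, in that order (R = Rz(yaw) Ry(pitch) Rx(roll)).
In Python, from cell import env gives the robot as it stands.
- The arm moves only by the tool jog_arm, never from a script. Its argument "series" is a list of rows, each an object of numbers: "dx", "dy", "dz": the shift along the world's x, y, z in m; "rx", "ry", "rz": the turn, a rotation vector about the world's x, y, z in degrees; "gripper": the opening, from 0 (shut) to 1 (fully open). A call has 1 to 12 rows; each row shifts and turns the commanded pose from where the row before left it; what a row does not reach is not made up. A row lasts 1/10 s, in which the tool goes at most 50 mm and 8.59 degrees, less where a joint would pass 70% of its speed; a pose out of reach is approached as far as the arm can. A call is refused whole if a number of a shift passes 0.05 or a number of a turn 8.59, either way. A call with a gripper value outside its range is refused whole. The fingers move at their own pace and stop on an object; the grip force is fixed at half the most. Time passes only in rows, so rows that do not move let the fingers close. It gives the time, the measured TCP pose, the force and the opening at its end, in the units of the state.
- env.state(): the state, without advancing time (a new reading comes with each control period).
- env.read_camera(name): name is "side" or "top"; returns the picture (420x560x3 uint8, red, green, blue); there is no depth.
- env.camera_info(name): a dict with "camera_matrix" (3x3 intrinsics, pixels), "R" (3x3) and "t" (3): a world point X has camera coordinates R X + t. Camera axes: x right, y down, z forward; pixel columns grow to the right and rows downward; lengths in mm; the calibration is good to about 2 mm. A picture is of the moment at which its call begins. camera_info takes no time and is no camera call.
- env.job_done(): hands the job in, once; it reports no verdict.
The state is a dict: "t": time; "joints": joint angles; "qvel": joint speeds; "tau": joint torques, N m; "eef_pos": TCP position; "tcp_rot": TCP orientation; "ft_force": force on the tool from outside, world axes, zero at the start; "moment": the same for the moment, N m; "opening": opening from 0.0 (shut) to 1.0 (fully open).
Only numpy, scipy, OpenCV 4.12 (cv2) and the standard library are available. Lean on these libraries where they do the work, as an engineer would, in place of code of your own. Each camera call takes 0.05 s, during which the arm holds its last target.

## Task

Clamp the coated slide in the tape-test holder: with the fingertips push the red ball of the plunger handle forward along the slot as far as it goes, so that the white foot presses the slide against the stop, then push the ball over to the right, round the corner, all the way to the end of the side notch so that the plunger is locked. Only push the ball, do not take it between the fingers; do not touch the slide itself, and leave the other things on the bench where they are.

Things in the scene. Friction and masses are not known exactly. Their poses are not given: they have to be found in the camera images.
- holder: The slide holder, fixed to the bench: aluminium base plate 230 x 90 x 10 mm. Origin: centre of its underside, on the bench top. Its x axis runs along the plunger, the way it is pushed (away from the robot, within 0.4 rad of straight ahead), y to the left of that, z up. The rear half carries the slotted sleeve, the front half the nest. Only the handle stands higher than 59 mm.
- sleeve_axis (a point): Middle of the axis of the steel sleeve that guides the plunger: holder x = -65, y = 0, 40 mm above the bench. The sleeve lies along x from -108 to -22 mm, 32 mm thick (collars 37): top at 56 mm (collars 59). Its L-shaped slot has a leg along the top and, at the front end of that leg, a notch running round to the right (-y).
- stop_face (a point): Centre of the rubber face of the stop at the far end of the nest: holder x = 90, y = 0, z = 32 mm. The nest is an aluminium bed 26 mm high from x = 0 to 106 mm with side rails 5 mm higher (channel 31 mm wide); the stop is 40 mm high.
- plunger (a joint): Travel of the plunger along the holder's x axis, m: 0 fully back, 0.040 fully forward (hard stop). It starts between 0 and 0.012, drags with about 4 N (up to about 8 N in the last few mm, where the spring of the foot gives) and stays where it is left.
- handle (a joint): Turn of the handle about the sleeve's axis, rad: 0 upright (start), growing as it swings to the right (-y of the holder), 1.05 at the end of the notch (hard stop). The slot keeps it upright (to about 0.1 rad) until the plunger is within 3 mm of fully forward; in the notch it stops the plunger from going back. It stays where it is left; turning takes about 1.1 N at the ball.
- knob (a point): Centre of the red ball, 20 mm in diameter, on the end of the 8 mm handle rod, 55 mm from the sleeve's axis. In the holder's frame: x = -88 mm + plunger travel, y = -55 mm x sin(handle), z = 40 mm + 55 mm x cos(handle), that is 95 mm above the bench when upright, 67 mm when locked.
- pusher: The white sprung foot at the front of the plunger, 28 mm wide, 20 mm high, with a black rubber face that pushes the slide. Origin in the plane of its face, on the holder's centre line, at bench height. It gives up to 6.5 mm against a light spring (about 1 to 3 N).
- test_slide: The dark-coated glass slide on its white carrier, 52 x 28 x 8 mm, loose in the nest of the holder with its length along the holder's x axis. Origin: centre of its underside. It starts 3 to 14 mm short of the stop; against the stop its origin is at x = 64 mm in the holder's frame. The foot pushes it there.
- spare_slide: Another coated slide (brown), 52 x 28 x 8 mm, loose on the bench to the right of the holder. Origin: centre of its underside.
- tape_roll: Roll of amber tape, 94 mm in diameter, 19 mm high, loose on the bench to the left of the holder. Origin: centre of its underside.
- red_marker: White marker with red cap, 136 mm long, 15 mm thick, loose on the bench to the right of the holder. Origin: centre of its underside.
- vial: Glass vial with black cap, 28 mm in diameter, 56 mm high, standing loose on the bench to the left of the nest. Origin: centre of its underside.
Mind the look-alikes: they are no part of the job. Leave any blue look-alike of the test_slide alone.

How it is judged:
By the outcome, as a careful person would: the job done as asked, in the order asked, and still so for the second after the job is handed in, with the robot touching nothing.
It also fails if it takes over 38 s, if anything falls off the work surface, if the arm or the gripper's body presses on something with over 40 N, if the wrist force passes 120 N, or if a joint passes its speed limit or range.

## Working session

There is one attempt and no reset: what is moved stays moved. The work goes in short steps, Python scripts to look and compute and a tool call to move; the robot and the scene stay as the last step left them, time stands still between calls to the robot, and variables do not carry over. Pictures are saved under pics/ and viewed, and the job is handed in when it is done.

Besides the shell and the picture viewer there is one more tool, called after "Request:" by a JSON object that holds its "fn" and its "kwargs", one argument or row to a line. jog_arm: Moves the arm, as the interface text tells. Its arguments: {"type":"object","properties":{"series":{"type":"array"}},"required":["series"]}

```bash
mkdir -p pics; ls
python3 - <<'E'
from cell import env
import cv2,numpy as np
s=env.state();print(s)
for n in("side","top"):
    im=env.read_camera(n);cv2.imwrite(f"pics/{n}0.png",im[:,:,::-1])
    c=env.camera_info(n);print(n,c)
E
```

```text
pics
{'t': 0.0, 'joints': array([ 1.16742077e+00,  4.91614494e-01,  1.55943411e+00,  1.22825895e-06,
        1.09167036e+00, -1.05584233e-01]), 'qvel': array([-1.44467422e-04,  4.52126015e-04, -5.68077488e-05,  1.16913952e-03,
        6.45811183e-04, -5.52090060e-04]), 'tau': array([-1.75575573e-03, -6.12655735e+01, -2.58175617e+01,  6.91220351e-02,
        4.82978951e-02, -8.04868773e-05]), 'eef_pos': array([183.26458578, 597.30248579, 225.03288693]), 'tcp_rot': array([-1.57067654e+00,  1.11991453e-03,  1.27300451e+00]), 'ft_force': array([ 0.48332816, -0.28474397,  0.07436246]), 'moment': array([ 0.01364571,  0.00491266, -0.00768549]), 'opening': 0.998298095022355}
side {'camera_matrix': array([[504.32355774,   0.        , 277.47929561],
       [  0.        , 504.32355774, 210.65289573],
       [  0.        ,   0.        ,   1.        ]]), 'R': array([[-9.99924747e-01,  6.06553411e-03, -1.06635090e-02],
       [ 1.22533165e-02,  4.51443109e-01, -8.92215768e-01],
       [-5.97797529e-04, -8.92279289e-01, -4.51483459e-01]]), 't': array([587.6374007 ,  72.96644658, 912.82857165])}
top {'camera_matrix': array([[508.3140447 ,   0.        , 269.66669909],
       [  0.        , 508.3140447 , 203.0066973 ],
       [  0.        ,   0.        ,   1.        ]]), 'R': array([[-0.02531499, -0.99960929,  0.01185006],
       [-0.99466072,  0.02399982, -0.10036962],
       [ 0.10004601, -0.01432764, -0.99487965]]), 't': array([ -41.01459755,  614.98739397, 1018.69943919])}
```

View pics/side0.png

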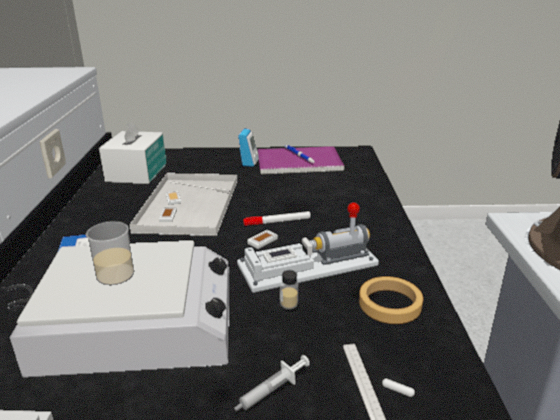

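View pics/top0.png

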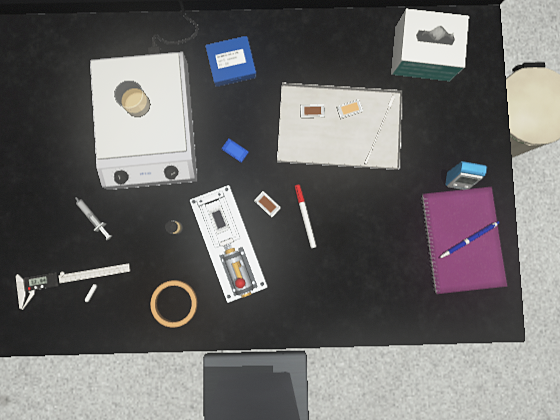

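The side view shows the ball at about (353,208). In the top view the ball is at about (240,283), with the holder running from about (245,300) to (210,190). Next I measure both.

```bash
cat > h.py <<'E'
import cv2,numpy as np
from cell import env
C={n:env.camera_info(n) for n in("side","top")}
def ray(n,u,v):
    c=C[n];K,R,t=c["camera_matrix"],c["R"],c["t"]
    d=R.T@np.linalg.inv(K)@np.array([u,v,1.]);return -R.T@t,d/np.linalg.norm(d)
def onz(n,u,v,z):
    o,d=ray(n,u,v);return o+d*(z-o[2])/d[2]
def tri(p,q):
    P=[C[n]["camera_matrix"]@np.c_[C[n]["R"],C[n]["t"]] for n in("side","top")]
    X=cv2.triangulatePoints(P[0],P[1],np.array(p,float).reshape(2,1),np.array(q,float).reshape(2,1));return (X[:3]/X[3]).ravel()
def proj(n,X):
    c=C[n];x=c["camera_matrix"]@(c["R"]@np.array(X,float)+c["t"]);return x[:2]/x[2]
def redblobs(im):
    h=cv2.cvtColor(im,cv2.COLOR_RGB2HSV)
    m=(((h[...,0]<6)|(h[...,0]>174))&(h[...,1]>150)&(h[...,2]>70)).astype(np.uint8)
    n,l,s,c=cv2.connectedComponentsWithStats(m)
    return [(s[i,4],s[i,:4],c[i]) for i in range(1,n) if s[i,4]>15]
E
python3 - <<'E'
from h import *
S=cv2.imread("pics/side0.png")[:,:,::-1].copy();T=cv2.imread("pics/top0.png")[:,:,::-1].copy()
for n,i in(("s",S),("t",T)):
    for b in redblobs(i):print(n,b)
# plate: white mask in top
g=T.min(2);m=(g>110).astype(np.uint8);m[:,:185]=0;m[:,275:]=0;m[:180]=0;m[308:]=0
m=cv2.morphologyEx(m,cv2.MORPH_CLOSE,np.ones((9,9)))
cs=max(cv2.findContours(m,0,2)[0],key=cv2.contourArea)
r=cv2.minAreaRect(cs);print(r);b=cv2.boxPoints(r)
for p in b:print(p,onz("top",*p,10))
c=onz("top",*r[0],10);print(c)
cv2.polylines(T,[b.astype(int)],True,(0,255,0))
cv2.imwrite("pics/c.png",cv2.resize(T[170:320,170:340],None,fx=4,fy=4,interpolation=cv2.INTER_NEAREST)[:,:,::-1])
cv2.imwrite("pics/d.png",cv2.resize(S[180:320,210:400],None,fx=4,fy=4,interpolation=cv2.INTER_CUBIC)[:,:,::-1])
E
```

```text
s (np.int32(149), array([347, 202,  13,  16], dtype=int32), array([353.09395973, 209.02684564]))
s (np.int32(159), array([243, 216,  20,  10], dtype=int32), array([252.33962264, 220.28301887]))
t (np.int32(92), array([295, 185,   9,  17], dtype=int32), array([298.91304348, 193.31521739]))
t (np.int32(63), array([236, 279,   9,   9], dtype=int32), array([239.98412698, 282.82539683]))
((227.97262573242188, 243.26026916503906), (110.25276184082031, 43.77338790893555), 69.44395446777344)
[188.1233  199.32877] [627.83467066 114.89050204  10.        ]
[229.1096 183.9589] [658.42871244  28.15612323  10.        ]
[267.82196 287.19177] [440.69674659 -48.24777563  10.        ]
[226.83565 302.56165] [411.54514279  37.12298683  10.        ]
[533.54370954  32.69197302  10.        ]
```

View pics/c.png

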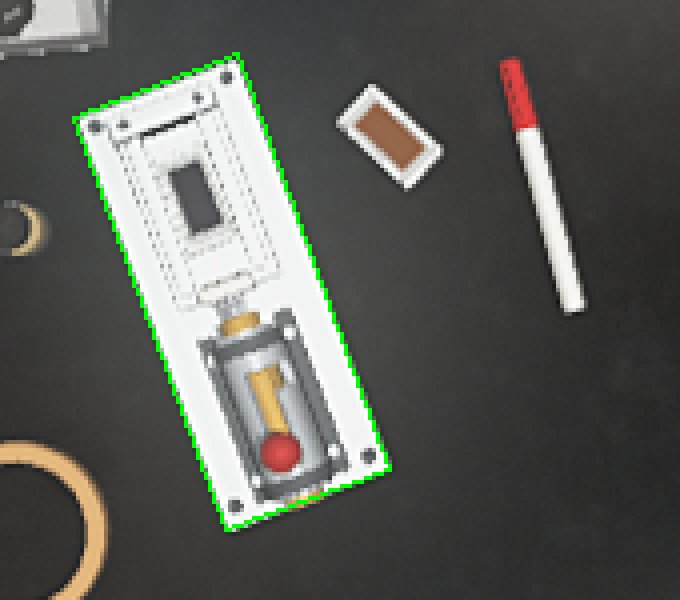

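View pics/d.png

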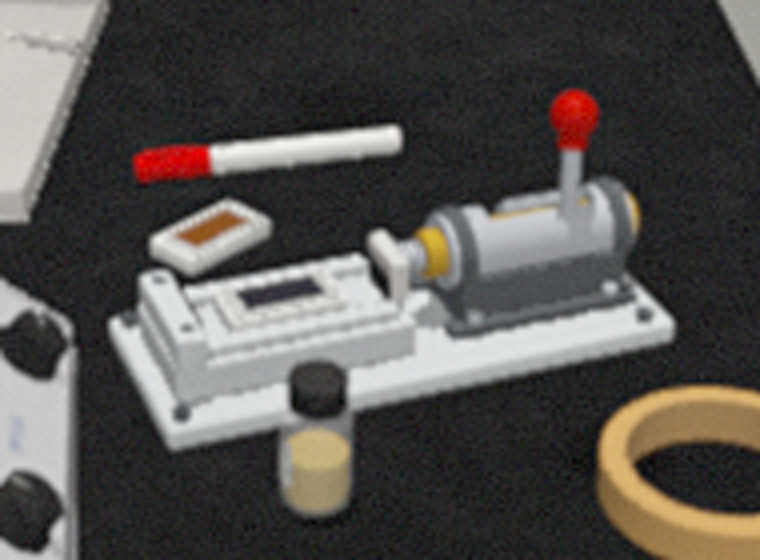

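```bash
cat >> h.py <<'E'
yaw=0.341;O=np.array([533.5,32.7,0]);Rh=cv2.Rodrigues(np.array([0,0,yaw]))[0]
def W(x,y,z):return O+Rh@np.array([x,y,z])
def H(X):return Rh.T@(np.array(X)-O)
E
python3 - <<'E'
from h import *
b=tri((353.3,208.4),(240,282.8));print("tri",b,H(b))
t=onz("top",240,282.8,95);print("top@95",t,H(t))
s=onz("side",353.3,208.4,95);print("side@95",s,H(s))
for y in(0.341,1.912):print(np.degrees(y-1.273))
for p in[(-115,0),(-88,0),(-48,40),(-48,0)]:print(p,W(*p,95))
E
```

```text
tri [456.1994615    5.11630348  94.96866539] [-82.07443495  -0.14385243  94.96866539]
top@95 [455.78812098   5.17011937  95.        ] [-8.24440931e+01  4.44292570e-02  9.50000000e+01]
side@95 [456.63717191   5.1709921   95.        ] [-81.6436381  -0.2386961  95.       ]
-53.39966650619272
36.612003108859604
(-115, 0) [425.12161868  -5.75941319  95.        ]
(-88, 0) [450.56697777   3.27018817  95.        ]
(-48, 40) [474.88661886  54.34420365  95.        ]
(-48, 0) [488.26380606  16.64737536  95.        ]
```

Request:
{"fn": "jog_arm", "kwargs": {
  "series": [
    {"dx": 0.027, "dy": -0.037, "rz": 4.6, "gripper": 0},
    {"dx": 0.027, "dy": -0.037, "rz": 4.6, "gripper": 0},
    {"dx": 0.027, "dy": -0.037, "rz": 4.6, "gripper": 0},
    {"dx": 0.027, "dy": -0.037, "rz": 4.6, "gripper": 0},
    {"dx": 0.027, "dy": -0.037, "rz": 4.6, "gripper": 0},
    {"dx": 0.027, "dy": -0.037, "rz": 4.6, "gripper": 0},
    {"dx": 0.027, "dy": -0.037, "rz": 4.5, "gripper": 0},
    {"dx": 0.027, "dy": -0.037, "rz": 4.5, "gripper": 0},
    {"dx": 0.003, "dy": -0.044, "gripper": 0},
    {"dx": 0.003, "dy": -0.044, "gripper": 0},
    {"dx": 0.003, "dy": -0.044, "gripper": 0},
    {"dx": 0.003, "dy": -0.044, "gripper": 0}
  ]
}}

```text
$.series[0]: bad value
```

Request:
{"fn": "jog_arm", "kwargs": {
  "series": [
    {"dx": 0.027, "dy": -0.037, "dz": 0.0, "rx": 0.0, "ry": 0.0, "rz": 4.6, "gripper": 0.0}
  ]
}}

```text
t: 0.2
eef_pos: [208.9, 562.3, 224.9]
tcp_rot: [-1.57, -0.0, 1.357]
ft_force: [0.9, 0.2, 0.2]
opening: 0.956
```

Request:
{"fn": "jog_arm", "kwargs": {
  "series": [
    {"dx": 0.027, "dy": -0.037, "dz": 0.0, "rx": 0.0, "ry": 0.0, "rz": 4.6, "gripper": 0.0},
    {"dx": 0.027, "dy": -0.037, "dz": 0.0, "rx": 0.0, "ry": 0.0, "rz": 4.6, "gripper": 0.0},
    {"dx": 0.027, "dy": -0.037, "dz": 0.0, "rx": 0.0, "ry": 0.0, "rz": 4.6, "gripper": 0.0},
    {"dx": 0.027, "dy": -0.037, "dz": 0.0, "rx": 0.0, "ry": 0.0, "rz": 4.6, "gripper": 0.0},
    {"dx": 0.027, "dy": -0.037, "dz": 0.0, "rx": 0.0, "ry": 0.0, "rz": 4.6, "gripper": 0.0},
    {"dx": 0.027, "dy": -0.037, "dz": 0.0, "rx": 0.0, "ry": 0.0, "rz": 4.5, "gripper": 0.0},
    {"dx": 0.027, "dy": -0.037, "dz": 0.0, "rx": 0.0, "ry": 0.0, "rz": 4.5, "gripper": 0.0},
    {"dx": 0.003, "dy": -0.044, "dz": 0.0, "rx": 0.0, "ry": 0.0, "rz": 0.0, "gripper": 0.0},
    {"dx": 0.003, "dy": -0.044, "dz": 0.0, "rx": 0.0, "ry": 0.0, "rz": 0.0, "gripper": 0.0},
    {"dx": 0.003, "dy": -0.044, "dz": 0.0, "rx": 0.0, "ry": 0.0, "rz": 0.0, "gripper": 0.0},
    {"dx": 0.003, "dy": -0.044, "dz": 0.0, "rx": 0.0, "ry": 0.0, "rz": 0.0, "gripper": 0.0}
  ]
}}

```text
t: 1.3
eef_pos: [411.1, 123.8, 225.6]
tcp_rot: [-1.571, -0.0, 1.912]
ft_force: [0.7, 0.7, -0.6]
opening: 0.043
```

Request:
{"fn": "jog_arm", "kwargs": {
  "series": [
    {"dx": 0.004, "dy": -0.0435, "dz": 0.0, "rx": 0.0, "ry": 0.0, "rz": 0.0, "gripper": 0.0},
    {"dx": 0.004, "dy": -0.0435, "dz": 0.0, "rx": 0.0, "ry": 0.0, "rz": 0.0, "gripper": 0.0},
    {"dx": 0.003, "dy": -0.043, "dz": 0.0, "rx": 0.0, "ry": 0.0, "rz": 0.0, "gripper": 0.0},
    {"dx": 0.0, "dy": 0.0, "dz": -0.045, "rx": 0.0, "ry": 0.0, "rz": 0.0, "gripper": 0.0},
    {"dx": 0.0, "dy": 0.0, "dz": -0.045, "rx": 0.0, "ry": 0.0, "rz": 0.0, "gripper": 0.0},
    {"dx": 0.0, "dy": 0.0, "dz": -0.04, "rx": 0.0, "ry": 0.0, "rz": 0.0, "gripper": 0.0},
    {"dx": 0.0, "dy": 0.0, "dz": 0.0, "rx": 0.0, "ry": 0.0, "rz": 0.0, "gripper": 0.0}
  ]
}}

```text
t: 2.0
eef_pos: [420.3, -4.4, 92.3]
tcp_rot: [-1.564, -0.004, 1.911]
ft_force: [0.0, 0.2, -0.3]
opening: 0.005
```

```bash
cat > look.py <<'E'
import sys
from h import *
k=sys.argv[1]
s=env.state();print(s["t"],s["eef_pos"].round(1),H(s["eef_pos"]).round(1),s["ft_force"].round(1),s["opening"])
u,v=210,180
S=env.read_camera("side");T=env.read_camera("top")
for n,i in(("s",S),("t",T)):
    for b in redblobs(i):print(n,b[0],b[1],b[2].round(1))
A=cv2.resize(S[170:310,230:400],(680,560));B=cv2.resize(T[170:310,170:340],(680,560))
cv2.imwrite(f"pics/{k}s.png",A[:,:,::-1]);cv2.imwrite(f"pics/{k}t.png",B[:,:,::-1])
E
python3 look.py a
```

```text
2.0 [420.3  -4.4  92.3] [-119.1    2.9   92.3] [ 0.   0.2 -0.3] 0.005471372687004165
s 146 [347 202  13  16] [353.  209.2]
s 159 [243 216  20  10] [252.4 220.3]
t 92 [295 185   9  17] [298.9 193.3]
t 30 [236 279   8   5] [239.2 280.9]
```

View pics/as.png

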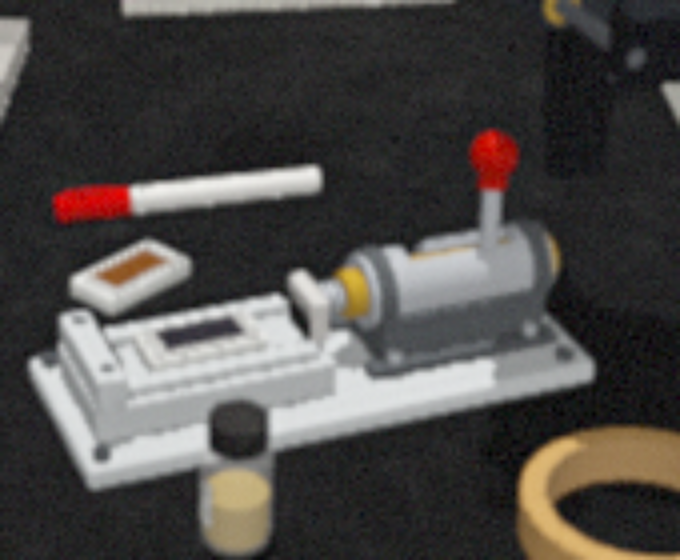

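View pics/at.png

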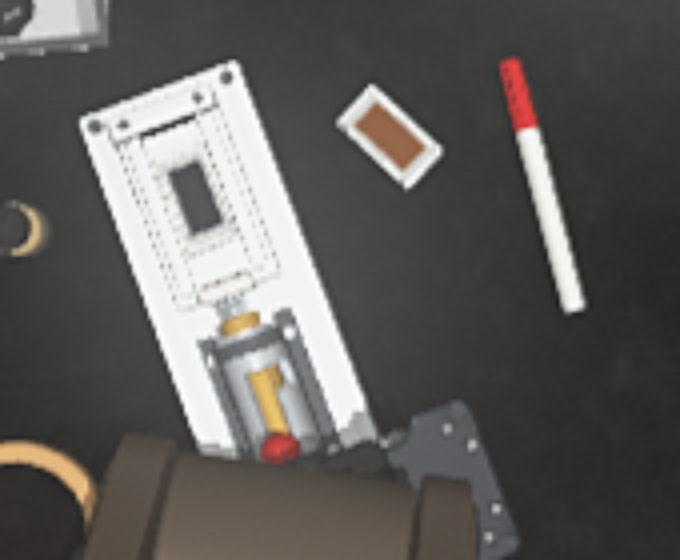

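The side view shows the closed fingertips behind the ball and reaching just below its centre; the ball is at (353,209). The top view shows them on the slot line, so I'll correct 3 mm sideways and push.

Request:
{"fn": "jog_arm", "kwargs": {
  "series": [
    {"dx": 0.001, "dy": -0.003, "dz": 0.002, "rx": 0.0, "ry": 0.0, "rz": 0.0, "gripper": 0.0},
    {"dx": 0.0094, "dy": 0.0033, "dz": 0.0, "rx": 0.0, "ry": 0.0, "rz": 0.0, "gripper": 0.0},
    {"dx": 0.0094, "dy": 0.0033, "dz": 0.0, "rx": 0.0, "ry": 0.0, "rz": 0.0, "gripper": 0.0},
    {"dx": 0.0094, "dy": 0.0033, "dz": 0.0, "rx": 0.0, "ry": 0.0, "rz": 0.0, "gripper": 0.0},
    {"dx": 0.0047, "dy": 0.0017, "dz": 0.0, "rx": 0.0, "ry": 0.0, "rz": 0.0, "gripper": 0.0},
    {"dx": 0.0, "dy": 0.0, "dz": 0.0, "rx": 0.0, "ry": 0.0, "rz": 0.0, "gripper": 0.0}
  ]
}}

```text
t: 2.7
eef_pos: [457.1, 4.5, 97.7]
tcp_rot: [-1.572, 0.0, 1.912]
ft_force: [-0.0, 0.8, 0.5]
opening: 0.009
```

```bash
python3 look.py b
```

```text
2.7 [457.1   4.5  97.7] [-81.4  -1.   97.7] [-0.   0.8  0.5] 0.008988138782092885
s 144 [336 205  13  15] [342.  211.4]
s 159 [243 216  20  10] [252.3 220.3]
t 93 [295 185   9  18] [298.9 193.4]
```

View pics/bs.png

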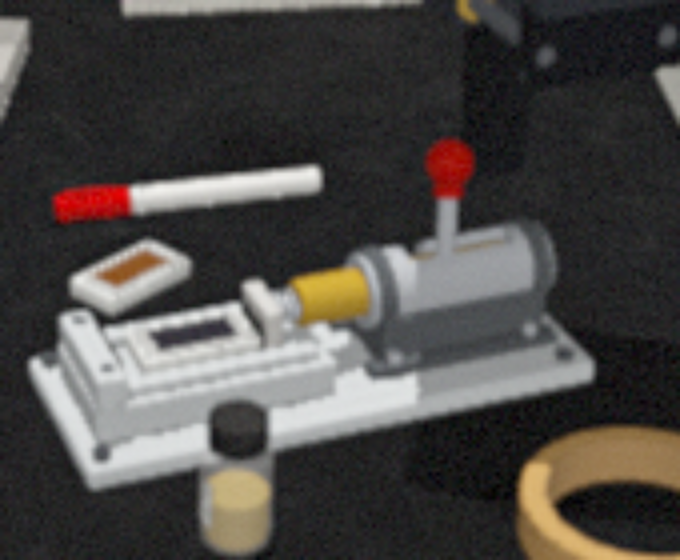

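The ball has moved to (342,211) in the side view, still upright. It has about 12 mm of travel left.

Request:
{"fn": "jog_arm", "kwargs": {
  "series": [
    {"dx": 0.0047, "dy": 0.0022, "dz": -0.001, "rx": 0.0, "ry": 0.0, "rz": 0.0, "gripper": 0.0},
    {"dx": 0.0047, "dy": 0.0022, "dz": -0.001, "rx": 0.0, "ry": 0.0, "rz": 0.0, "gripper": 0.0},
    {"dx": 0.0019, "dy": 0.0007, "dz": 0.0, "rx": 0.0, "ry": 0.0, "rz": 0.0, "gripper": 0.0},
    {"dx": 0.0, "dy": 0.0, "dz": 0.0, "rx": 0.0, "ry": 0.0, "rz": 0.0, "gripper": 0.0}
  ]
}}

```text
t: 3.2
eef_pos: [467.6, 9.4, 95.5]
tcp_rot: [-1.57, -0.0, 1.912]
ft_force: [-3.1, 0.4, 0.6]
opening: 0.005
```

```bash
python3 look.py c; python3 -c "
from h import *
print(H(onz('side',338,211.5,95)))"
```

```text
3.2 [467.6   9.4  95.5] [-69.9   0.1  95.5] [-3.1  0.4  0.6] 0.004996502386189259
s 143 [330 206  13  15] [336.2 212.4]
s 158 [243 216  20  10] [252.4 220.3]
t 92 [295 185   9  17] [298.9 193.3]
[-52.05753581   0.92988379  95.        ]
```

Contact force is about 3 N and TCP is at holder x ≈ -70. I'll keep pushing in small steps to the hard stop.

Request:
{"fn": "jog_arm", "kwargs": {
  "series": [
    {"dx": 0.0014, "dy": 0.0005, "dz": 0.0, "rx": 0.0, "ry": 0.0, "rz": 0.0, "gripper": 0.0},
    {"dx": 0.0009, "dy": 0.0003, "dz": 0.0, "rx": 0.0, "ry": 0.0, "rz": 0.0, "gripper": 0.0},
    {"dx": 0.0, "dy": 0.0, "dz": 0.0, "rx": 0.0, "ry": 0.0, "rz": 0.0, "gripper": 0.0}
  ]
}}

```text
t: 3.6
eef_pos: [469.4, 10.0, 95.5]
tcp_rot: [-1.57, -0.001, 1.912]
ft_force: [-5.1, -2.1, 1.8]
opening: 0.003
```

```bash
python3 look.py d; python3 -c "
from h import *
print(H(onz('side',336.2,211.7,95)),H(onz('side',335.2,212,95)))"
```

```text
3.6 [469.4  10.   95.5] [-68.    0.   95.5] [-5.1 -2.1  1.8] 0.002891191889782061
s 142 [330 206  12  15] [335.3 212.6]
s 160 [243 216  20  10] [252.3 220.3]
t 92 [295 185   9  17] [298.9 193.3]
[-48.88972021   0.50999142  95.        ] [-46.82493562   0.91404492  95.        ]
```

View pics/ds.png

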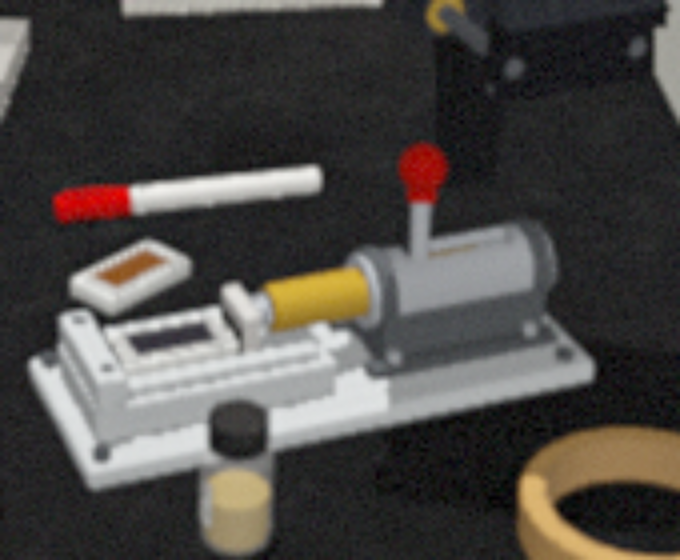

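Request:
{"fn": "jog_arm", "kwargs": {
  "series": [
    {"dx": 0.0014, "dy": 0.0005, "dz": 0.0, "rx": 0.0, "ry": 0.0, "rz": 0.0, "gripper": 0.0},
    {"dx": 0.0, "dy": 0.0, "dz": 0.0, "rx": 0.0, "ry": 0.0, "rz": 0.0, "gripper": 0.0}
  ]
}}

```text
t: 3.9
eef_pos: [470.7, 10.5, 95.5]
tcp_rot: [-1.569, -0.001, 1.912]
ft_force: [-5.8, -2.4, 1.4]
opening: 0.003
```

Request:
{"fn": "jog_arm", "kwargs": {
  "series": [
    {"dx": 0.0014, "dy": 0.0005, "dz": 0.0, "rx": 0.0, "ry": 0.0, "rz": 0.0, "gripper": 0.0},
    {"dx": 0.0, "dy": 0.0, "dz": 0.0, "rx": 0.0, "ry": 0.0, "rz": 0.0, "gripper": 0.0}
  ]
}}

```text
t: 4.1
eef_pos: [471.4, 10.8, 95.5]
tcp_rot: [-1.568, -0.001, 1.912]
ft_force: [-9.1, -3.7, 4.1]
opening: 0.004
```

Request:
{"fn": "jog_arm", "kwargs": {
  "series": [
    {"dx": 0.0014, "dy": 0.0005, "dz": 0.0, "rx": 0.0, "ry": 0.0, "rz": 0.0, "gripper": 0.0},
    {"dx": 0.0, "dy": 0.0, "dz": 0.0, "rx": 0.0, "ry": 0.0, "rz": 0.0, "gripper": 0.0}
  ]
}}

```text
t: 4.3
eef_pos: [471.7, 11.1, 95.4]
tcp_rot: [-1.565, -0.002, 1.912]
ft_force: [-14.4, -7.7, 8.2]
opening: 0.007
```

```bash
python3 look.py e
```

```text
4.3 [471.7  11.1  95.4] [-65.5   0.4  95.4] [-14.4  -7.7   8.2] 0.006517486201144333
s 148 [329 206  12  15] [334.3 212.9]
s 160 [243 216  20  10] [252.4 220.3]
t 92 [295 185   9  17] [298.9 193.3]
```

The hard stop is reached: force climbs to 16 N with no further motion. I back off and move round to the left of the ball.

Request:
{"fn": "jog_arm", "kwargs": {
  "series": [
    {"dx": -0.0103, "dy": -0.0037, "dz": 0.0, "rx": 0.0, "ry": 0.0, "rz": 0.0, "gripper": 0.0},
    {"dx": -0.0103, "dy": -0.0037, "dz": 0.0, "rx": 0.0, "ry": 0.0, "rz": 0.0, "gripper": 0.0},
    {"dx": -0.0134, "dy": 0.0377, "dz": 0.0, "rx": 0.0, "ry": 0.0, "rz": 0.0, "gripper": 0.0},
    {"dx": 0.0188, "dy": 0.0067, "dz": 0.0, "rx": 0.0, "ry": 0.0, "rz": 0.0, "gripper": 0.0},
    {"dx": 0.0188, "dy": 0.0067, "dz": 0.0, "rx": 0.0, "ry": 0.0, "rz": 0.0, "gripper": 0.0},
    {"dx": 0.0, "dy": 0.0, "dz": 0.0, "rx": 0.0, "ry": 0.0, "rz": 0.0, "gripper": 0.0}
  ]
}}

```text
t: 5.0
eef_pos: [479.6, 55.6, 95.9]
tcp_rot: [-1.574, 0.001, 1.912]
ft_force: [-0.5, -0.7, -0.6]
opening: 0.001
```

```bash
python3 look.py f
```

```text
5.0 [479.6  55.6  95.9] [-43.1  39.6  95.9] [-0.5 -0.7 -0.6] 0.001340627805585519
s 94 [329 206   8  15] [332.6 213.1]
s 158 [243 216  20  10] [252.4 220.3]
t 93 [295 185   9  18] [298.9 193.4]
```

View pics/fs.png

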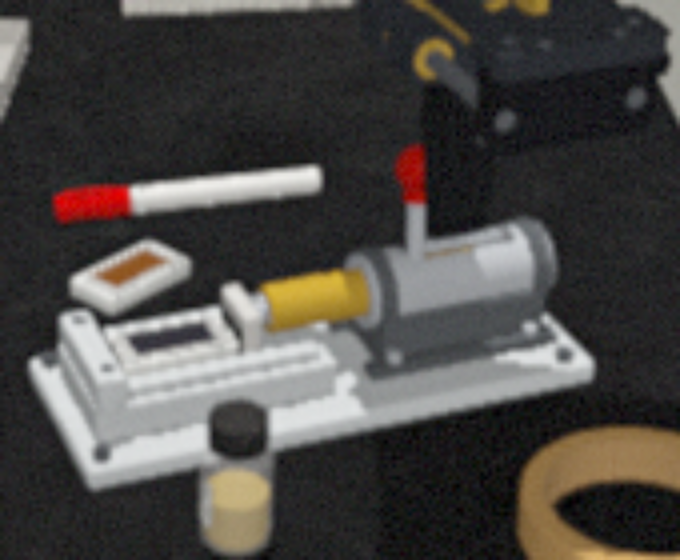

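View pics/ft.png

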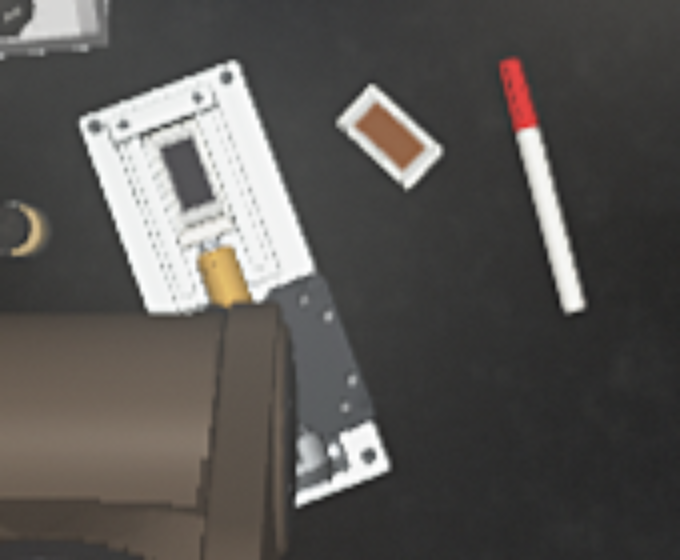

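The ball's left edge is still at column 329, so the plunger hasn't moved. The slide sits against the stop. Now I push to the right.

Request:
{"fn": "jog_arm", "kwargs": {
  "series": [
    {"dx": 0.0031, "dy": -0.0176, "dz": 0.001, "rx": 0.0, "ry": 0.0, "rz": 0.0, "gripper": 0.0},
    {"dx": 0.002, "dy": -0.0057, "dz": 0.0, "rx": 0.0, "ry": 0.0, "rz": 0.0, "gripper": 0.0},
    {"dx": 0.002, "dy": -0.0057, "dz": 0.0, "rx": 0.0, "ry": 0.0, "rz": 0.0, "gripper": 0.0},
    {"dx": 0.0, "dy": 0.0, "dz": 0.0, "rx": 0.0, "ry": 0.0, "rz": 0.0, "gripper": 0.0}
  ]
}}

```text
t: 5.5
eef_pos: [484.7, 25.6, 96.7]
tcp_rot: [-1.571, -0.0, 1.911]
ft_force: [0.4, 0.5, -0.8]
opening: 0.003
```

```bash
python3 look.py g
```

```text
5.5 [484.7  25.6  96.7] [-48.4   9.7  96.7] [ 0.4  0.5 -0.8] 0.003065691092031223
s 57 [327 205   5  14] [329.3 211.2]
s 159 [243 216  20  10] [252.4 220.3]
t 92 [295 185   9  17] [298.9 193.3]
```

View pics/gs.png

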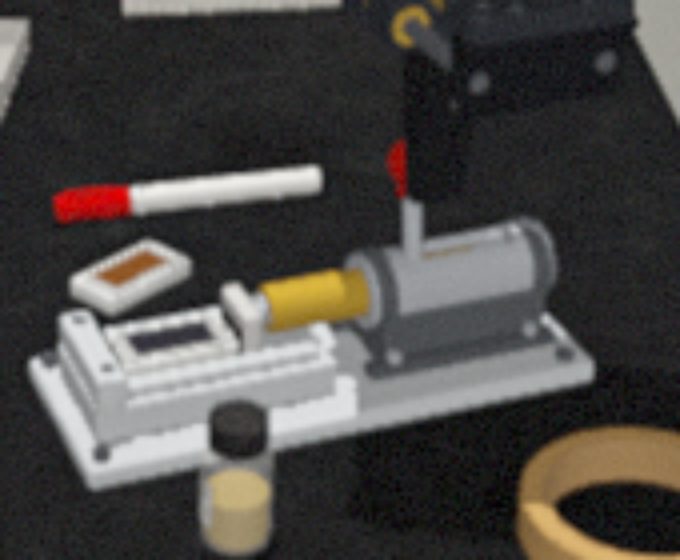

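Request:
{"fn": "jog_arm", "kwargs": {
  "series": [
    {"dx": 0.0021, "dy": -0.0061, "dz": 0.0, "rx": 0.0, "ry": 0.0, "rz": 0.0, "gripper": 0.0},
    {"dx": 0.0021, "dy": -0.0061, "dz": 0.0, "rx": 0.0, "ry": 0.0, "rz": 0.0, "gripper": 0.0},
    {"dx": 0.0021, "dy": -0.0061, "dz": 0.0, "rx": 0.0, "ry": 0.0, "rz": 0.0, "gripper": 0.0},
    {"dx": 0.0021, "dy": -0.0061, "dz": 0.0, "rx": 0.0, "ry": 0.0, "rz": 0.0, "gripper": 0.0},
    {"dx": 0.0, "dy": 0.0, "dz": 0.0, "rx": 0.0, "ry": 0.0, "rz": 0.0, "gripper": 0.0}
  ]
}}

```text
t: 6.1
eef_pos: [493.5, 1.0, 96.6]
tcp_rot: [-1.571, 0.0, 1.911]
ft_force: [0.1, -0.1, 0.4]
opening: 0.005
```

```bash
python3 look.py i
```

```text
6.1 [493.5   1.   96.6] [-48.3 -16.5  96.6] [ 0.1 -0.1  0.4] 0.0045718752749440775
s 58 [321 205  11  13] [324.6 211.7]
s 160 [243 216  20  10] [252.3 220.3]
t 93 [295 185   9  18] [298.9 193.4]
```

View pics/is.png

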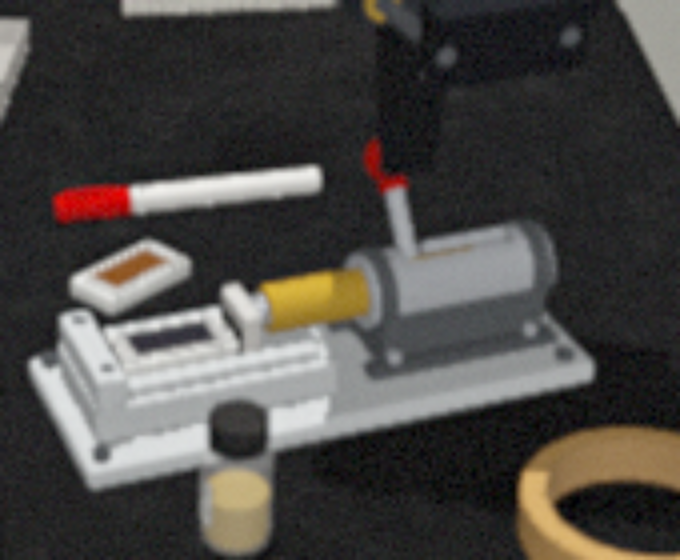

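The handle is swinging over to the right: the ball is at about (325,212) and the tip contacts its upper left. I continue right and downward.

Request:
{"fn": "jog_arm", "kwargs": {
  "series": [
    {"dx": 0.0014, "dy": -0.004, "dz": -0.0023, "rx": 0.0, "ry": 0.0, "rz": 0.0, "gripper": 0.0},
    {"dx": 0.0014, "dy": -0.004, "dz": -0.0023, "rx": 0.0, "ry": 0.0, "rz": 0.0, "gripper": 0.0},
    {"dx": 0.001, "dy": -0.0028, "dz": -0.0025, "rx": 0.0, "ry": 0.0, "rz": 0.0, "gripper": 0.0},
    {"dx": 0.0, "dy": 0.0, "dz": 0.0, "rx": 0.0, "ry": 0.0, "rz": 0.0, "gripper": 0.0}
  ]
}}

```text
t: 6.6
eef_pos: [497.1, -9.4, 89.2]
tcp_rot: [-1.571, -0.0, 1.911]
ft_force: [1.0, -0.2, -0.2]
opening: 0.002
```

Request:
{"fn": "jog_arm", "kwargs": {
  "series": [
    {"dx": 0.001, "dy": -0.0028, "dz": -0.0025, "rx": 0.0, "ry": 0.0, "rz": 0.0, "gripper": 0.0},
    {"dx": 0.0, "dy": 0.0, "dz": 0.0, "rx": 0.0, "ry": 0.0, "rz": 0.0, "gripper": 0.0}
  ]
}}

```text
t: 6.8
eef_pos: [498.0, -12.0, 86.8]
tcp_rot: [-1.571, -0.0, 1.912]
ft_force: [0.0, 1.0, -0.3]
opening: 0.006
```

```bash
python3 look.py j
```

```text
6.8 [498.  -12.   86.8] [-48.4 -30.3  86.8] [ 0.   1.  -0.3] 0.005778051529636608
s 61 [318 208  12  13] [321.9 214.4]
s 161 [243 216  20  10] [252.4 220.3]
t 93 [295 185   9  18] [298.9 193.4]
```

View pics/js.png

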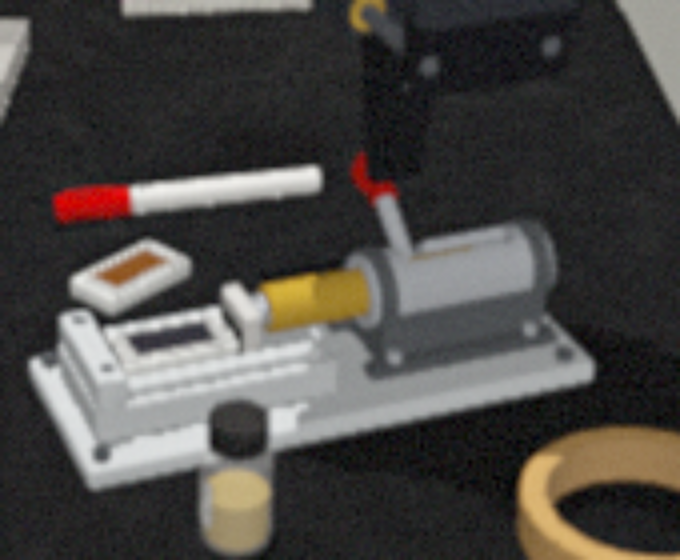

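```bash
python3 -c "
from h import *
for x in(-48,-46.5):
  for th in(.7,.8,.9,1.0,1.05):print(x,th,proj('side',W(x,-55*np.sin(th),40+55*np.cos(th))),proj('top',W(x,-55*np.sin(th),40+55*np.cos(th))))"
```

```text
-48 0.7 [326.52013118 209.69822519] [251.15076486 259.07541922]
-48 0.8 [325.4942496  210.63209386] [253.12697523 258.31389144]
-48 0.9 [324.56559081 211.83996792] [254.90269975 257.62963171]
-48 1.0 [323.74121797 213.3061583 ] [256.46106419 257.02914222]
-48 1.05 [323.37003623 214.13073902] [257.1542842  256.76202683]
-46.5 0.7 [325.74555835 209.83589126] [250.87673068 258.35018732]
-46.5 0.8 [324.72355358 210.76944745] [252.85375623 257.59162822]
-46.5 0.9 [323.79864124 211.97717323] [254.6304157 256.9105652]
-46.5 1.0 [322.97785062 213.44337646] [256.18982296 256.31346258]
-46.5 1.05 [322.60838851 214.26802281] [256.88360081 256.04809974]
```

Request:
{"fn": "jog_arm", "kwargs": {
  "series": [
    {"dx": 0.0005, "dy": -0.0014, "dz": -0.0015, "rx": 0.0, "ry": 0.0, "rz": 0.0, "gripper": 0.0},
    {"dx": 0.0, "dy": 0.0, "dz": 0.0, "rx": 0.0, "ry": 0.0, "rz": 0.0, "gripper": 0.0}
  ]
}}

```text
t: 7.1
eef_pos: [498.5, -13.2, 85.5]
tcp_rot: [-1.571, -0.0, 1.912]
ft_force: [-0.1, 0.4, 1.0]
opening: 0.002
```

Request:
{"fn": "jog_arm", "kwargs": {
  "series": [
    {"dx": 0.0005, "dy": -0.0014, "dz": -0.0015, "rx": 0.0, "ry": 0.0, "rz": 0.0, "gripper": 0.0},
    {"dx": 0.0, "dy": 0.0, "dz": 0.0, "rx": 0.0, "ry": 0.0, "rz": 0.0, "gripper": 0.0}
  ]
}}

```text
t: 7.3
eef_pos: [499.0, -14.7, 83.9]
tcp_rot: [-1.571, -0.0, 1.912]
ft_force: [-0.2, 1.3, 1.1]
opening: 0.005
```

```bash
python3 look.py k
```

```text
7.3 [499.  -14.7  83.9] [-48.4 -33.1  83.9] [-0.2  1.3  1.1] 0.004659135389965669
s 67 [317 209  12  14] [321.3 215.7]
s 161 [243 216  20  10] [252.4 220.3]
t 93 [295 185   9  18] [298.9 193.4]
```

Request:
{"fn": "jog_arm", "kwargs": {
  "series": [
    {"dx": 0.0004, "dy": -0.001, "dz": -0.0017, "rx": 0.0, "ry": 0.0, "rz": 0.0, "gripper": 0.0},
    {"dx": 0.0, "dy": 0.0, "dz": 0.0, "rx": 0.0, "ry": 0.0, "rz": 0.0, "gripper": 0.0}
  ]
}}

```text
t: 7.6
eef_pos: [499.4, -15.6, 82.3]
tcp_rot: [-1.571, -0.0, 1.912]
ft_force: [-1.1, 1.4, 2.1]
opening: 0.002
```

Request:
{"fn": "jog_arm", "kwargs": {
  "series": [
    {"dx": 0.0004, "dy": -0.001, "dz": -0.0017, "rx": 0.0, "ry": 0.0, "rz": 0.0, "gripper": 0.0},
    {"dx": 0.0, "dy": 0.0, "dz": 0.0, "rx": 0.0, "ry": 0.0, "rz": 0.0, "gripper": 0.0}
  ]
}}

```text
t: 7.8
eef_pos: [499.7, -16.3, 81.0]
tcp_rot: [-1.571, -0.001, 1.912]
ft_force: [-2.3, 6.3, 8.8]
opening: 0.003
```

```bash
python3 look.py l
```

```text
7.8 [499.7 -16.3  81. ] [-48.3 -34.8  81. ] [-2.3  6.3  8.8] 0.0028911752604097824
s 60 [317 210  12  13] [320.9 216.3]
s 159 [243 216  20  10] [252.3 220.3]
t 93 [295 185   9  18] [298.9 193.4]
```

View pics/ls.png

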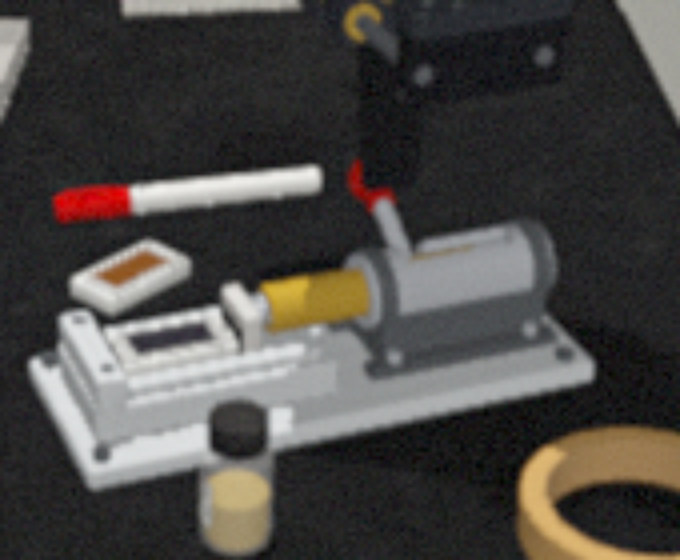

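The force jumped to 11 N along the push, so this is the end of the notch. I back straight off and move clear to look.

Request:
{"fn": "jog_arm", "kwargs": {
  "series": [
    {"dx": -0.0017, "dy": 0.0047, "dz": 0.01, "rx": 0.0, "ry": 0.0, "rz": 0.0, "gripper": 0.0},
    {"dx": -0.003, "dy": 0.008, "dz": 0.04, "rx": 0.0, "ry": 0.0, "rz": 0.0, "gripper": 0.0},
    {"dx": 0.0, "dy": 0.02, "dz": 0.045, "rx": 0.0, "ry": 0.0, "rz": 0.0, "gripper": 0.0},
    {"dx": 0.0, "dy": 0.045, "dz": 0.02, "rx": 0.0, "ry": 0.0, "rz": 0.0, "gripper": 0.0},
    {"dx": 0.0, "dy": 0.049, "dz": 0.0, "rx": 0.0, "ry": 0.0, "rz": 0.0, "gripper": 0.0},
    {"dx": 0.0, "dy": 0.049, "dz": 0.0, "rx": 0.0, "ry": 0.0, "rz": 0.0, "gripper": 0.0},
    {"dx": 0.0, "dy": 0.049, "dz": 0.0, "rx": 0.0, "ry": 0.0, "rz": 0.0, "gripper": 0.0},
    {"dx": 0.0, "dy": 0.049, "dz": 0.0, "rx": 0.0, "ry": 0.0, "rz": 0.0, "gripper": 0.0},
    {"dx": 0.0, "dy": 0.0, "dz": 0.0, "rx": 0.0, "ry": 0.0, "rz": 0.0, "gripper": 0.0}
  ]
}}

```text
t: 8.8
eef_pos: [494.4, 261.8, 196.0]
tcp_rot: [-1.572, -0.001, 1.916]
ft_force: [-0.1, 0.0, -0.5]
opening: 0.008
```

```bash
python3 look.py m
```

```text
8.8 [494.4 261.8 196. ] [ 39.8 229.  196. ] [-0.1  0.  -0.5] 0.007856281569738967
s 123 [317 208  12  15] [322.4 214.2]
s 158 [243 216  20  10] [252.4 220.3]
t 92 [295 185   9  17] [298.9 193.3]
t 51 [254 253   8   8] [257.3 256.4]
```

View pics/ms.png

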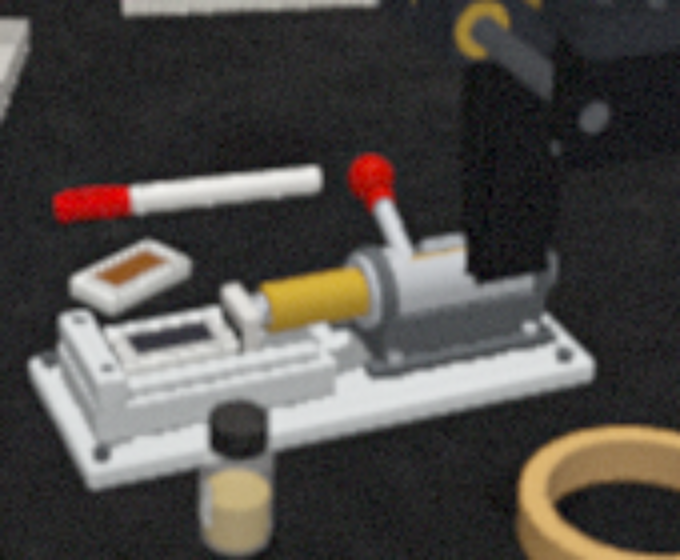

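View pics/mt.png

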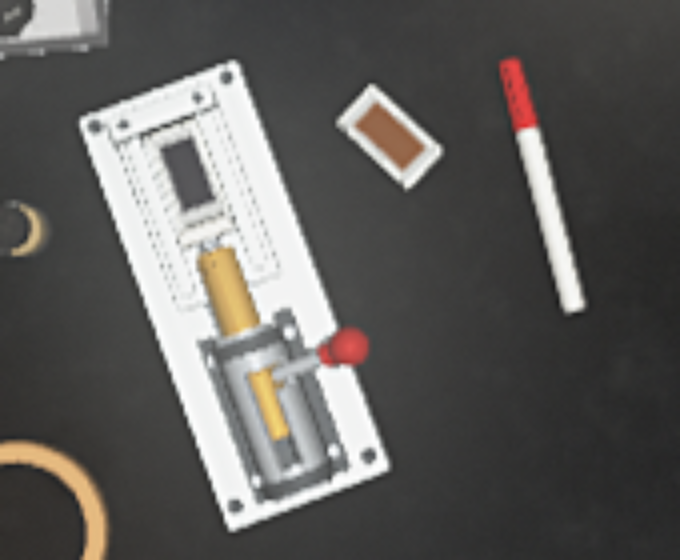

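Run:
```python
from h import *
b=H(tri((322.9,214.3),(257.3,256.6)));print(b,np.arctan2(-b[1],b[2]-40))
for n in("side","top"):
    im=env.read_camera(n);print(n,[(x[0],x[2].round(1)) for x in redblobs(im)])
print(env.job_done())
```

```text
[-47.58344384 -48.1871843   66.86296615] 1.0622351921276552
side [(np.int32(122), array([322.3, 214.3])), (np.int32(161), array([252.5, 220.3]))]
top [(np.int32(93), array([298.9, 193.4])), (np.int32(52), array([257.3, 256.3]))]
the job is handed in; nothing more can be done
None
```

The slide is clamped and the plunger is locked, and the job was handed in at about 9 s with the arm clear of everything.

- **Forward push:** With the fingers closed, I pushed the ball along the slot until it met the hard stop. The force rose to about 16 N with no further motion. The camera shows the slide pressed against the stop.
- **Side push:** I then pushed the ball right and down from its left side until it met the end of the notch. The force there jumped to about 11 N.
- **Last check:** After I backed off, the two cameras put the ball at holder (-47.6, -48.2, 66.9) mm. That is a handle angle of about 1.06 rad, against 1.05 expected when locked.
- **Other things on the bench:** The spare slide, marker, vial and tape roll looked undisturbed in the pictures. I measured the position only for the marker's red cap, which did not move.

No checks disagreed. One move call was refused for its format before anything moved, and it went through once every field was filled in.

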